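# Put the round-bottom flasks back on the rings of their own size

## Task

The three round-bottom flasks have been left on the wrong cork rings: put each on the ring of its own size (small, yellow stopper, on the small cork ring; medium, blue, on the medium; large, red, on the large), each seated in its ring and standing upright. A round bottom cannot stand on the bench, so the black rubber ring is free for parking a flask on the way. It is glass: keep the flasks upright, set them down rather than dropping them, and leave the timer, the oil bottle and the pen where they are.

Things in the scene. Friction and masses are not known exactly. Their poses are not given: they have to be found in the camera images.
- flask_small_center (a point): Small round-bottom flask, clear glass, yellow stopper; 106 mm high in all, about 45 g. Point: its centre, on the axis, 53 mm above the lowest point of the bulb; z up the neck. Heights above that lowest point: ball-shaped bulb, 52 mm wide, to 52 mm; straight round neck 19 mm thick (grip here, from above) to 92 mm; then the fixed stopper, 17 mm thick. Starts on the medium cork ring.
- flask_medium_center (a point): Medium round-bottom flask, clear glass, blue stopper; 124 mm high in all, about 75 g. Point: its centre, on the axis, 62 mm above the lowest point of the bulb; z up the neck. Heights above that lowest point: ball-shaped bulb, 64 mm wide, to 64 mm; straight round neck 24 mm thick (grip here, from above) to 108 mm; then the fixed stopper, 22 mm thick. Starts on the large cork ring.
- flask_large_center (a point): Large round-bottom flask, clear glass, red stopper; 158 mm high in all, about 150 g. Point: its centre, on the axis, 79 mm above the lowest point of the bulb; z up the neck. Heights above that lowest point: ball-shaped bulb, 85 mm wide, to 85 mm; straight round neck 34 mm thick (grip here, from above) to 140 mm; then the fixed stopper, 32 mm thick. Starts on the small cork ring.
- ring_small: The small cork flask ring: brown, outer diameter 65 mm, hole 24 mm, 30 mm high; it does not slide. Origin at the centre of its underside, on the bench; z up. The small flask belongs here: when seated its lowest point is 27.1 mm and its centre point 80.1 mm above the bench.
- ring_medium: The medium cork flask ring: brown, outer diameter 85 mm, hole 34 mm, 30 mm high; it does not slide. Origin at the centre of its underside, on the bench; z up. The medium flask belongs here: when seated its lowest point is 25.1 mm and its centre point 87.1 mm above the bench.
- ring_large: The large cork flask ring: brown, outer diameter 115 mm, hole 46 mm, 30 mm high; it does not slide. Origin at the centre of its underside, on the bench; z up. The large flask belongs here: when seated its lowest point is 23.2 mm and its centre point 102.2 mm above the bench.
- ring_spare: Spare flask ring of black rubber, empty at the start: outer diameter 90 mm, hole 34 mm, 30 mm high; it does not slide. Origin at the centre of its underside, on the bench; z up. Any flask can stand on it, its lowest point then 23.7 (small), 25.1 (medium) or 26.5 mm (large) above the bench.
- timer: A white kitchen timer lying flat, 62 x 70 x 18 mm, with a grey display and three pink buttons. Bystander. Origin at the centre of its underside.
- oil_bottle: A small amber bottle with a black cap, 38 mm in diameter, 75 mm high. Bystander. Origin at the centre of its underside.
- marker: A white marker pen with a black cap, lying flat, 125 x 13 x 13 mm. Bystander. Origin at the centre of its underside, x along the pen.
Not all that is in view belongs to the job. Leave any green look-alike of the ring_small alone. Leave any green look-alike of the part that bears flask_large_center alone.

How it is judged (in metres and radians):
At the end, for the whole second after the job is handed in: Each flask is seated on the cork ring of its own size: its axis within 12 mm of the ring's centre, its height within 6 mm of the seated height, less than about 10 degrees (0.17 rad) from upright, released and at rest (horizontal distance between flask_small_center and ring_small below 0.012 m and z of flask_small_center in the frame of ring_small between 0.0741 and 0.0861 m and angle between each of flask_small_center, flask_medium_center, flask_large_center's own z axis and vertical below 0.17 rad and linear speed of each of flask_small, flask_medium, flask_large below 0.02 m/s and horizontal distance between flask_medium_center and ring_medium below 0.012 m and z of flask_medium_center in the frame of ring_medium between 0.0811 and 0.0931 m and horizontal distance between flask_large_center and ring_large below 0.012 m and z of flask_large_center in the frame of ring_large between 0.0962 and 0.1082 m); the robot touches nothing.
It fails at once if a flask is tipped over or laid down (more than 35 degrees from upright) (angle between any of flask_small_center, flask_medium_center, flask_large_center's own z axis and vertical above 0.61 rad).
It fails at once if a flask is dropped: it moves faster than 0.5 m/s while out of the fingers (a fall of about 13 mm or more) ((linear speed of flask_small above 0.5 m/s and contact force between the fingers and flask_small below 0.05 N) or (linear speed of flask_medium above 0.5 m/s and contact force between the fingers and flask_medium below 0.05 N) or (linear speed of flask_large above 0.5 m/s and contact force between the fingers and flask_large below 0.05 N)).
It fails at once if the timer, the oil bottle or the pen is pushed more than 25 mm from its place (distance of any of timer, oil_bottle, marker from where it was at the start of the episode above 0.025 m).
It also fails if it takes over 128 s, if anything falls off the work surface, if the arm or the gripper's body presses on something with over 40 N, if the wrist force passes 120 N, or if a joint passes its speed limit or range.

## Robot

A 6-joint arm with a two-finger parallel gripper is mounted at the origin on the work surface. World frame = base frame: x ahead of the robot, y to its left, z up, the work surface at z = 0. Lengths are in m, angles in degrees, forces in N, time in s.
With the tool pointing down it reaches from about 0.25 to 0.725 m from the base axis. Payload 9.7 kg.
Tool frame: the origin (TCP) lies between the finger pads; the fingertips stand 22 mm ahead of it and the grasp point (between the pads) lies 3 mm ahead of it; z points along the fingers, y is the line along which they close (so a half turn about z gives the same grasp; the last joint's range is limited). The gripper opens to 85 mm and grips with 20 to 120 N. Pads are 22 mm wide; open, the fingers measure 114 mm over their backs; the gripper's body (76 mm by 85 mm) begins 54 mm behind the grasp point. The pads swing forward as they close: fully open they stand 13 mm farther back than shut.
Start: joints at [-67.494, 4.979, 10.078, 95.1, 0, 90], TCP at [0.211, -0.508, 0.231] pointing down, gripper open.
Joint ranges: [-179.16, 179.16], [-48.56, 103.87], [-65.8, 70.77], [-126.05, 130.52], [-82.76, 87.17], [-180, 180]. Speed limits (degrees/s): [127.2, 127.2, 147.25, 180, 180, 180].

## Interface

Orientations are given as [roll, pitch, yaw] about the fixed x, y, z axes, in that order (R = Rz(yaw) Ry(pitch) Rx(roll)).
In Python, from workcell import bot, viewer, finder gives the robot as it stands.
- The arm moves only by the tool move_arm, never from a script. Its arguments are lists of equal length, an entry for each row: "offset": the shift along the tool's x, y, z in cm, a list of three; "twist": the turn, a rotation vector about the tool's x, y, z in rad, a list of three; "grip": the opening, from 0 (shut) to 1 (fully open). In form: {"offset": [[x, y, z], ...], "twist": [[ax, ay, az], ...], "grip": [grip, ...]}. A call has 1 to 5 rows; each row shifts and turns the commanded pose from where the row before left it, along the tool's axes as they then stand; what a row does not reach is not made up. A row lasts 1/10 s, in which the tool goes at most 50 mm and 8.59 degrees, less where a joint would pass 70% of its speed; a pose out of reach is approached as far as the arm can. A call is refused whole if a number of a shift passes 5 or a number of a turn 0.15, either way. A call with a gripper value outside its range is refused whole. The fingers move at their own pace and stop on an object; "force" is the grip in N (left out, the last holds). Time passes only in rows, so rows that do not move let the fingers close. It gives the time, the measured TCP pose, the force, the opening and the grip force at its end, in the units of the state.
- bot.get_obs(): the state, without advancing time (a new reading comes with each control period).
- viewer.camera(name): name is "scene" or "top" or "wrist"; returns a dict with "color" (480x640x3 uint8, red, green, blue), "depth" (480x640 float32, m along the optical axis (not along the pixel's ray), 0 where there is no reading), "vfov" (degrees; the focal length in pixels is half the picture's height over the tangent of half this angle, whatever the lens; pixels are square), "cx", "cy" (the principal point, pixels), "position" and "attitude" of the camera in the world; the wrist camera has in their place "tool_from_camera" (4x4, takes a point from camera to tool coordinates, whose origin is the TCP and whose axes are the flange's). Camera axes: x right, y down, z forward; pixel columns grow to the right and rows downward; lengths in m; the calibration is good to about 2 mm. A picture is of the moment at which its call begins: read the wrist's pose just before it.
- bot.job_done(): hands the job in; it is judged then, once.
Trained networks look in a picture, given as the dict that the camera call returned (one of the last four; its "shot" number tells which), for a name from the list of things; names that differ only in an ending like _2 or _b are one class to them, and where a whole thing is asked for, a point or a joint stands for the part that bears it (a point fixed in the world has none). Each returns a list of dicts, best first, with "p" (0 to 1); they miss things now and then, are a little off and sometimes report something else, mostly with a low value. They report only what shows in the picture. A call takes as long as a camera call. They do not tell look-alikes from the thing itself.
- finder.boxes_of(picture, thing): "position" ([column, row] in pixels, amid what is visible of it).
- finder.pinpoint(picture, thing): "position" ([column, row] in pixels: a listed point, or the origin of a listed thing).
The state is a dict: "time": time; "q": joint angles; "qd": joint speeds; "joint_efforts": joint torques, N m; "ee_pos": TCP position; "tcp_rot": TCP orientation; "wrist_force": force on the tool from outside, world axes, zero at the start; "torque": the same for the moment, N m; "opening": finger opening in m; "grasp_force": force on a finger pad.
Only numpy, scipy, OpenCV 4.12 (cv2) and the standard library are available. Lean on these libraries where they do the work, as an engineer would, in place of code of your own. Each camera call takes 0.05 s, during which the arm holds its last target. There are 200 camera calls.

## Working session

There is one attempt and no reset: what is moved stays moved. The work goes in short steps, Python scripts to look and compute and a tool call to move; the robot and the scene stay as the last step left them, time stands still between calls to the robot, and variables do not carry over. Pictures are saved under pics/ and viewed, at most 14 in all, crops included, and the job is handed in when it is done.

Besides the shell and the picture viewer there is one more tool, called after "Call:" as name(argument=value, ...), one argument or row to a line, values as JSON. move_arm: Moves the arm, as the interface text tells. Its arguments: {"type":"object","properties":{"offset":{"type":"array","items":{"type":"array","items":{"type":"number"}}},"twist":{"type":"array","items":{"type":"array","items":{"type":"number"}}},"grip":{"type":"array","items":{"type":"number"}},"force":{"type":"number"}},"required":["offset","twist","grip"]}

```bash
mkdir -p pics; cat > h.py <<'E'
import numpy as np, cv2
from scipy.spatial.transform import Rotation as R
from workcell import bot, viewer, finder
def K(p):
    f=240/np.tan(np.radians(p['vfov'])/2); return f,p['cx'],p['cy']
def campose(p,obs=None):
    if 'position' in p:
        a=np.array(p['attitude'],float)
        return (a if a.shape==(3,3) else R.from_euler('xyz',a,degrees=True).as_matrix()),np.array(p['position'])
    T=np.array(p['tool_from_camera']); Rt=R.from_euler('xyz',obs['tcp_rot'],degrees=True).as_matrix()
    return Rt@T[:3,:3], Rt@T[:3,3]+np.array(obs['ee_pos'])
def ray_z(p,uv,z,obs=None):
    f,cx,cy=K(p); Rc,t=campose(p,obs)
    d=Rc@np.array([(uv[0]-cx)/f,(uv[1]-cy)/f,1]); return t+d*(z-t[2])/d[2]
def cloud(p,obs=None):
    f,cx,cy=K(p); Rc,t=campose(p,obs); D=p['depth']; v,u=np.mgrid[:480,:640]
    P=np.stack([(u-cx)/f*D,(v-cy)/f*D,D],-1)@Rc.T+t; P[D==0]=np.nan; return P
def save(n,im): cv2.imwrite('pics/'+n,im[:,:,::-1])
E
python3 - <<'E'
from h import *
o=bot.get_obs(); print(o)
Z={'flask_small_center':.08,'flask_medium_center':.087,'flask_large_center':.102,'ring_small':0,'ring_medium':0,'ring_large':0,'ring_spare':0,'timer':0,'oil_bottle':0,'marker':0}
for c in ['top','scene']:
    p=viewer.camera(c); save(c+'.png',p['color'])
    print(c,p['vfov'],p['cx'],p['cy'],p['position'],p['attitude'])
    for n,z in Z.items():
        print(n,[(np.round(d['position']).tolist(),round(d['p'],2),ray_z(p,d['position'],z).round(3).tolist()[:2]) for d in finder.pinpoint(p,n)[:4]])
E
```

```text
{'time': 0.0, 'q': array([-6.74958792e+01,  5.00971913e+00,  1.00366016e+01,  9.50990846e+01,
        1.42364071e-04,  9.00002450e+01]), 'qd': array([ 0.02774659, -0.08566101, -0.06224969, -0.02268911,  0.03329734,
       -0.0523712 ]), 'joint_efforts': array([-1.12779588e-03, -5.20390391e+01,  4.64798391e+01,  1.62636233e-02,
       -5.15229459e-06, -3.80718927e-05]), 'ee_pos': array([ 0.21043069, -0.50791944,  0.23001555]), 'tcp_rot': array([-1.79927798e+02, -1.42055173e-04,  2.25038756e+01]), 'wrist_force': array([-0.47394246, -0.49856235, -0.45674758]), 'torque': array([0.01262785, 0.00951397, 0.00894122]), 'grasp_force': 0.0, 'opening': 0.08546309870135524}
top 44.130432379714385 315.42508832098326 243.63988357663408 [0.4404579  0.00563157 1.43717764] [-175.17698322   -0.34622224  -90.16934157]
flask_small_center [([271.0, 264.0], 0.64, [0.509, 0.099])]
flask_medium_center [([366.0, 254.0], 0.72, [0.531, -0.118])]
flask_large_center [([165.0, 341.0], 0.84, [0.336, 0.332]), ([169.0, 277.0], 0.67, [0.479, 0.327])]
ring_small [([166.0, 220.0], 0.71, [0.619, 0.361])]
ring_medium [([
[... 465 characters left out ...]
9]
flask_small_center [([367.0, 247.0], 0.91, [0.499, 0.103])]
flask_medium_center []
flask_large_center [([497.0, 234.0], 0.95, [0.374, 0.342]), ([486.0, 256.0], 0.9, [0.456, 0.333]), ([471.0, 298.0], 0.6, [0.589, 0.328])]
ring_small [([479.0, 356.0], 0.71, [0.621, 0.368]), ([471.0, 298.0], 0.63, [0.475, 0.327])]
ring_medium [([361.0, 278.0], 0.72, [0.512, 0.098])]
ring_large [([270.0, 255.0], 0.86, [0.526, -0.125])]
ring_spare [([214.0, 223.0], 0.74, [0.472, -0.322])]
timer [([273.0, 342.0], 0.77, [0.75, 0.013]), ([361.0, 277.0], 0.28, [0.507, 0.097])]
oil_bottle [([273.0, 341.0], 0.71, [0.749, 0.012]), ([177.0, 303.0], 0.66, [0.746, -0.22])]
marker [([389.0, 400.0], 0.69, [0.777, 0.249])]
```

View pics/top.png

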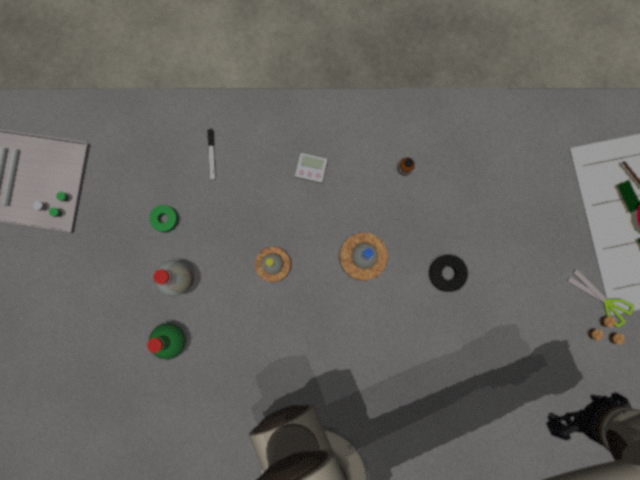

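View pics/scene.png

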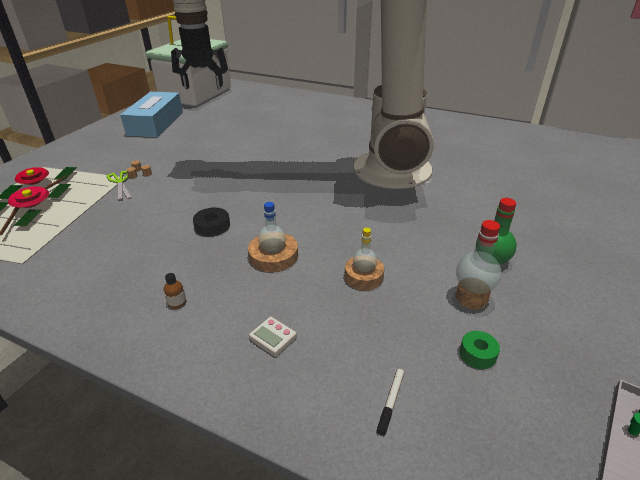

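The clear red-stopper flask (top px 169,277; scene px 482,270) stands on the brown small ring. The green flask (166,341) and green ring (163,219) are look-alikes. I'll refine the positions with depth and take one crop to confirm.

```bash
python3 - <<'E'
from h import *
G={'small':(.475,.33,.0325),'medium':(.512,.1,.0425),'large':(.528,-.123,.0575),'spare':(.48,-.32,.045)}
C={}
for c in ['top','scene']:
    p=viewer.camera(c); C[c]=p; P=cloud(p)
    for n,(x,y,r) in G.items():
        d=np.hypot(P[...,0]-x,P[...,1]-y)
        m=(d<r+.03)&(P[...,2]>.022)&(P[...,2]<.037); q=P[m]
        s='none'
        if len(q)>20:
            (cx,cy),rr=cv2.minEnclosingCircle(q[:,:2].astype(np.float32)); s=np.round([cx,cy,rr,r,np.median(q[:,2])],4)
        # flask above
        f=(d<.06)&(P[...,2]>.05); fq=P[f]
        print(c,n,m.sum(),s,'bbox',(q[:,:2].min(0)+q[:,:2].max(0))/2 if len(q) else '', 'above',f.sum(), fq[:,2].max().round(3) if len(fq) else '')
        for lo,hi in [(.13,.15),(.15,.2)]:
            k=f&(P[...,2]>lo)&(P[...,2]<hi)
            if k.sum()>3: print('   ',lo,k.sum(),P[k].mean(0).round(3))
s=cv2.resize(C['scene']['color'][180:380,420:540],None,fx=3,fy=3); save('crop.png',s)
E
```

```text
top small 0 none bbox  above 1099 0.192
    0.13 31 [0.477 0.312 0.141]
    0.15 251 [0.477 0.321 0.181]
top medium 594 [0.5117 0.0998 0.0426 0.0425 0.0303] bbox [0.51107891 0.09918731] above 380 0.133
    0.13 15 [0.512 0.099 0.132]
top large 1211 [ 0.5298 -0.1179  0.0578  0.0575  0.0302] bbox [ 0.53083737 -0.11776999] above 573 0.149
    0.13 84 [ 0.529 -0.117  0.143]
top spare 960 [ 0.4893 -0.3209  0.0457  0.045   0.03  ] bbox [ 0.48985377 -0.32080356] above 0 
scene small 273 [0.4779 0.327  0.0323 0.0325 0.0299] bbox [0.49026949 0.32696669] above 2107 0.189
    0.13 165 [0.488 0.327 0.14 ]
    0.15 460 [0.484 0.327 0.174]
scene medium 551 [0.509  0.1031 0.0435 0.0425 0.0302] bbox [0.51043658 0.10234184] above 566 0.132
    0.13 18 [0.51  0.103 0.131]
scene large 861 [ 0.528  -0.115   0.0582  0.0575  0.0301] bbox [ 0.52827847 -0.11487618] above 766 0.146
    0.13 97 [ 0.531 -0.113  0.14 ]
scene spare 588 [ 0.4863 -0.3183  0.0469  0.045   0.0299] bbox [ 0.48723274 -0.31814336] above 0
```

View pics/crop.png

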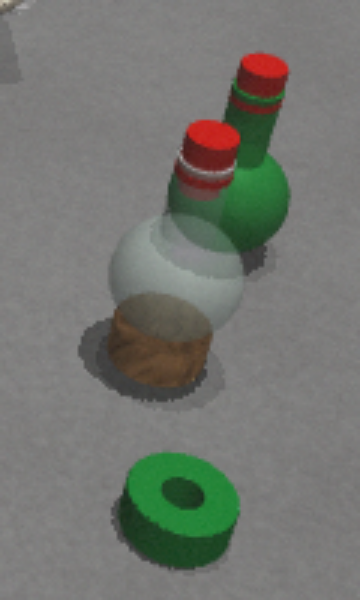

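The crop shows the clear flask on the brown ring, with the green flask behind it and the green ring in front, so neither look-alike is the target. Plan: medium→spare, large→large ring, small→small ring, medium→medium ring.

Call:
move_arm(
  offset=[
    [0,0,0],
    [0,0,0],
    [0,0,0],
    [2.6,-3.2,0],
    [2.6,-3.2,0],
  ],
  twist=[
    [0,0,0.131],
    [0,0,0.131],
    [0,0,0.131],
    [0,0,0],
    [0,0,0],
  ],
  grip=[1,1,1,1,1],
  force=25,
)

```text
time: 1.7
ee_pos: [0.2625, -0.4437, 0.2303]
tcp_rot: [-180.0, 0.0, -0.2]
wrist_force: [0.7, 0.1, -0.3]
opening: 0.0856
grasp_force: 0.0
```

Call:
move_arm(
  offset=[
    [2.6,-3.2,0],
    [2.6,-3.2,0],
    [2.6,-3.2,0],
    [2.6,-3.2,0],
    [2.6,-3.2,0],
  ],
  twist=[
    [0,0,0],
    [0,0,0],
    [0,0,0],
    [0,0,0],
    [0,0,0],
  ],
  grip=[1,1,1,1,1],
)

```text
time: 2.2
ee_pos: [0.3934, -0.2827, 0.2309]
tcp_rot: [180.0, -0.0, -0.0]
wrist_force: [0.5, -1.5, 0.4]
opening: 0.0852
grasp_force: 0.0
```

Call:
move_arm(
  offset=[
    [2.7,-3.3,0],
    [2.7,-3.3,0],
    [2.7,-3.3,0],
    [2.7,-3.3,0],
    [2.7,-3.4,0],
  ],
  twist=[
    [0,0,0],
    [0,0,0],
    [0,0,0],
    [0,0,0],
    [0,0,0],
  ],
  grip=[1,1,1,1,1],
)

```text
time: 2.7
ee_pos: [0.5285, -0.1166, 0.2308]
tcp_rot: [180.0, -0.0, -0.0]
wrist_force: [0.4, -0.8, 1.2]
opening: 0.0855
grasp_force: 0.0
```

```bash
python3 - <<'E'
from h import *
o=bot.get_obs(); p=viewer.camera('wrist'); print(o['ee_pos'],o['tcp_rot'])
save('w1.png',p['color']); P=cloud(p,o); z=P[...,2]
hsv=cv2.cvtColor(p['color'],cv2.COLOR_RGB2HSV)
m=(hsv[...,0]>105)&(hsv[...,0]<130)&(hsv[...,1]>120)&(z>.11)
print(m.sum(),np.nanmedian(P[m],0),np.nanmax(z[m]) if m.any() else '')
top=m&(z>np.nanpercentile(z[m],90)-.004); print((P[top].min(0)+P[top].max(0))/2,P[top].max(0)-P[top].min(0))
q=P[(z>.022)&(z<.037)&(np.hypot(P[...,0]-.529,P[...,1]+.116)<.09)]
print(len(q),cv2.minEnclosingCircle(q[:,:2].astype(np.float32)))
E
```

```text
[ 0.52850589 -0.11660646  0.23079581] [ 1.79990239e+02 -2.11459911e-02 -8.53363844e-03]
656 [ 0.5288816  -0.11726735  0.14499923] 0.14713845851742613
[ 0.52790571 -0.11765053  0.14453119] [0.0204099  0.01956729 0.00521453]
5609 ((0.527462899684906, -0.11770793050527573), 0.05758170410990715)
```

View pics/w1.png

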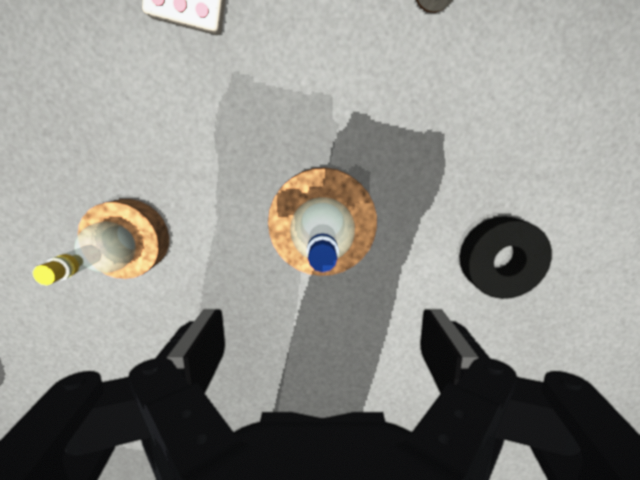

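The wrist picture shows the blue stopper at (322,250), upright and centred on the large ring. Measured position is (0.528, -0.1175), so I'm descending and gripping.

Call:
move_arm(
  offset=[
    [0,0.1,4],
    [0,0,4],
    [0,0,2.8],
    [0,0,1],
    [0,0,0],
  ],
  twist=[
    [0,0,0],
    [0,0,0],
    [0,0,0],
    [0,0,0],
    [0,0,0],
  ],
  grip=[1,1,1,1,0],
  force=25,
)

```text
time: 3.25
ee_pos: [0.5269, -0.1191, 0.1118]
tcp_rot: [-180.0, 0.1, -0.0]
wrist_force: [0.4, -0.7, 0.3]
opening: 0.0732
grasp_force: 0.0
```

Call:
move_arm(
  offset=[
    [0,0,0],
    [0,0,0],
    [0,0,0],
    [0,0,0],
    [0,0,0],
  ],
  twist=[
    [0,0,0],
    [0,0,0],
    [0,0,0],
    [0,0,0],
    [0,0,0],
  ],
  grip=[0,0,0,0,0],
)

```text
time: 3.75
ee_pos: [0.5281, -0.1192, 0.1137]
tcp_rot: [180.0, -0.1, -0.0]
wrist_force: [-0.3, 1.9, 5.2]
opening: 0.0224
grasp_force: 25.4
```

Call:
move_arm(
  offset=[
    [0,0,-1],
    [0,0,-2.5],
    [0,0,-2.5],
    [0,0,0],
    [0,0,0],
  ],
  twist=[
    [0,0,0],
    [0,0,0],
    [0,0,0],
    [0,0,0],
    [0,0,0],
  ],
  grip=[0,0,0,0,0],
)

```text
time: 4.25
ee_pos: [0.5278, -0.1193, 0.1731]
tcp_rot: [180.0, -0.0, -0.0]
wrist_force: [-0.3, -0.1, -1.1]
opening: 0.023
grasp_force: 24.8
```

```bash
cat >> h.py <<'E'
def rings(P,names):
    G={'small':(.4775,.325,.0325),'medium':(.510,.1015,.0425),'large':(.5275,-.1175,.0575),'spare':(.488,-.3195,.045)}
    for n in names:
        x,y,r=G[n]; q=P[(P[...,2]>.024)&(P[...,2]<.036)&(np.hypot(P[...,0]-x,P[...,1]-y)<r+.012)]
        if len(q)<50: print(n,'none'); continue
        (cx,cy),rr=cv2.minEnclosingCircle(q[:,:2].astype(np.float32)); print(n,len(q),np.round([cx,cy,rr,r],4))
E
python3 - <<'E'
from h import *
o=bot.get_obs(); p=viewer.camera('wrist'); print(o['ee_pos'],o['opening'],o['wrist_force'])
rings(cloud(p,o),['spare','medium','large'])
E
```

```text
[ 0.52779416 -0.11925972  0.17308388] 0.02295128674204106 [-0.31635555 -0.12202379 -1.09322559]
spare 6470 [ 0.4869 -0.3208  0.0455  0.045 ]
medium 3875 [0.509  0.0993 0.043  0.0425]
large 6677 [ 0.5273 -0.1177  0.0576  0.0575]
```

Call:
move_arm(
  offset=[
    [-0.5,2.5,0],
    [-1,4.8,0],
    [-1,4.8,0],
    [-1,4.8,0],
    [-0.6,3.3,0],
  ],
  twist=[
    [0,0,0],
    [0,0,0],
    [0,0,0],
    [0,0,0],
    [0,0,0],
  ],
  grip=[0,0,0,0,0],
)

```text
time: 4.8
ee_pos: [0.485, -0.3235, 0.1712]
tcp_rot: [-180.0, 0.1, -0.1]
wrist_force: [1.1, 0.5, -0.6]
opening: 0.0224
grasp_force: 24.7
```

Call:
move_arm(
  offset=[
    [0,0,0],
    [0,0,2],
    [0,0,2],
    [0,0,1],
    [0,0,0],
  ],
  twist=[
    [0,0,0],
    [0,0,0],
    [0,0,0],
    [0,0,0],
    [0,0,0],
  ],
  grip=[0,0,0,0,0],
)

```text
time: 5.3
ee_pos: [0.4861, -0.3203, 0.1211]
tcp_rot: [-179.9, 0.1, 0.0]
wrist_force: [0.3, 0.2, -0.6]
opening: 0.0229
grasp_force: 25.3
```

```bash
python3 - <<'E'
from h import *
o=bot.get_obs(); p=viewer.camera('wrist'); print(o['ee_pos'],o['opening'],o['wrist_force'])
rings(cloud(p,o),['spare']); save('w2.png',p['color'])
E
```

```text
[ 0.48609981 -0.32026803  0.12110305] 0.022856346944890645 [ 0.30496023  0.18118637 -0.64573325]
spare 4418 [ 0.4869 -0.3212  0.045   0.045 ]
```

View pics/w2.png

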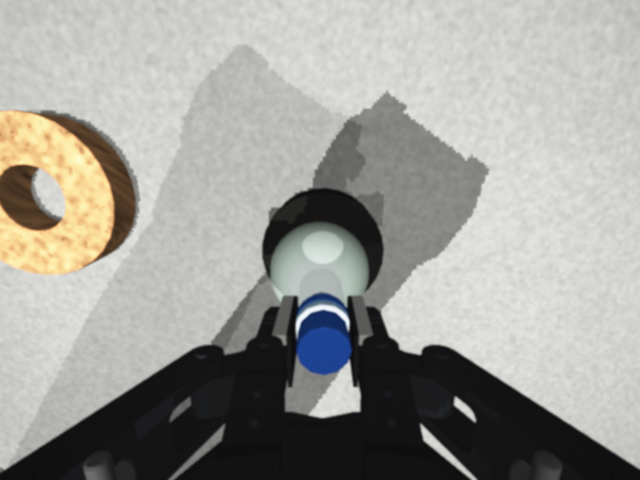

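The flask hangs upright over the black ring (bulb at 320,265; ring centre at 322,248). I'll lower the last 3 mm and release.

Call:
move_arm(
  offset=[
    [0.1,0,0.2],
    [0,0,0.1],
    [0,0,0],
    [0,0,0],
    [0,0,0],
  ],
  twist=[
    [0,0,0],
    [0,0,0],
    [0,0,0],
    [0,0,0],
    [0,0,0],
  ],
  grip=[0,0,0,0,0],
)

```text
time: 5.85
ee_pos: [0.4876, -0.3212, 0.1198]
tcp_rot: [180.0, -0.0, -0.0]
wrist_force: [-0.0, -0.7, -1.2]
opening: 0.0227
grasp_force: 25.3
```

Call:
move_arm(
  offset=[
    [0,0,0],
    [0,0,0],
    [0,0,0],
    [0,0,0],
    [0,0,0],
  ],
  twist=[
    [0,0,0],
    [0,0,0],
    [0,0,0],
    [0,0,0],
    [0,0,0],
  ],
  grip=[0.5,0.6,0.8,0.8,0.8],
)

```text
time: 6.35
ee_pos: [0.4876, -0.3212, 0.1197]
tcp_rot: [180.0, -0.0, -0.0]
wrist_force: [-0.6, 0.3, -0.2]
opening: 0.0685
grasp_force: 0.0
```

Call:
move_arm(
  offset=[
    [0,0,-2],
    [0,0,-4],
    [0,0,-4],
    [0,0,-4],
    [0,0,-4],
  ],
  twist=[
    [0,0,0],
    [0,0,0],
    [0,0,0],
    [0,0,0],
    [0,0,0],
  ],
  grip=[1,1,1,1,1],
)

```text
time: 6.85
ee_pos: [0.4873, -0.321, 0.3014]
tcp_rot: [180.0, -0.0, -0.0]
wrist_force: [1.6, -0.1, -0.2]
opening: 0.0853
grasp_force: 0.0
```

```bash
cat >> h.py <<'E'
def stopper(p,P,col,c,rad=.06):
    lo,hi={'blue':(105,130),'yellow':(22,35),'red':(0,6)}[col]
    h=cv2.cvtColor(p['color'],cv2.COLOR_RGB2HSV); z=P[...,2]
    m=(h[...,0]>=lo)&(h[...,0]<=hi)&(h[...,1]>120)&(z>.08)&(np.hypot(P[...,0]-c[0],P[...,1]-c[1])<rad)
    if not m.any(): print(col,'none'); return
    t=m&(z>np.percentile(z[m],90)-.004); q=P[t]
    print(col,len(q),((q.min(0)+q.max(0))/2).round(4),'zmed',np.median(q[:,2]).round(4),'size',(q.max(0)-q.min(0)).round(4))
E
python3 - <<'E'
from h import *
o=bot.get_obs(); p=viewer.camera('wrist'); print(o['ee_pos']); P=cloud(p,o)
stopper(p,P,'blue',(.487,-.321)); rings(P,['spare'])
E
```

```text
[ 0.48730061 -0.32098986  0.30141558]
blue 417 [ 0.4881 -0.3272  0.1496] zmed 0.1498 size [0.0212 0.0201 0.0049]
spare 1598 [ 0.4871 -0.3215  0.0451  0.045 ]
```

Call:
move_arm(
  offset=[
    [0,-3.6,0],
    [0,-4.6,0],
    [0,-4.6,0],
    [0,-4.6,0],
    [0,-4.6,0],
  ],
  twist=[
    [0,0,0],
    [0,0,0],
    [0,0,0],
    [0,0,0],
    [0,0,0],
  ],
  grip=[1,1,1,1,1],
)

```text
time: 7.4
ee_pos: [0.4873, -0.0995, 0.2997]
tcp_rot: [180.0, -0.0, -0.0]
wrist_force: [0.2, -0.6, 0.5]
opening: 0.0861
grasp_force: 0.0
```

Call:
move_arm(
  offset=[
    [-0.2,-4.6,0],
    [-0.2,-4.6,0],
    [-0.2,-4.6,0],
    [-0.2,-4.6,0],
    [-0.2,-4.6,0],
  ],
  twist=[
    [0,0,0],
    [0,0,0],
    [0,0,0],
    [0,0,0],
    [0,0,0],
  ],
  grip=[1,1,1,1,1],
)

```text
time: 7.9
ee_pos: [0.4776, 0.0608, 0.302]
tcp_rot: [-177.0, 0.0, 5.5]
wrist_force: [-0.2, -0.3, -0.3]
opening: 0.0854
grasp_force: 0.0
```

Call:
move_arm(
  offset=[
    [0,-4.6,0],
    [0,-4.6,0],
    [0,-4.6,0],
    [0,-1.2,0],
    [0,0,0],
  ],
  twist=[
    [0,0,0],
    [0,0,0],
    [0,0,0],
    [0,0,0],
    [0,0,0],
  ],
  grip=[1,1,1,1,1],
)

```text
time: 8.4
ee_pos: [0.4708, 0.1292, 0.3131]
tcp_rot: [-173.6, 0.1, 11.7]
wrist_force: [0.1, 0.1, 0.5]
opening: 0.0857
grasp_force: 0.0
```

```bash
python3 - <<'E'
from h import *
o=bot.get_obs(); p=viewer.camera('wrist'); print(o['ee_pos'],o['tcp_rot']); P=cloud(p,o); save('w3.png',p['color'])
stopper(p,P,'red',(.4775,.325)); rings(P,['small','medium'])
E
```

```text
[0.47083884 0.12916888 0.31309529] [-1.73617097e+02  8.15869349e-02  1.16685800e+01]
red 1027 [0.4757 0.3246 0.1865] zmed 0.187 size [0.0306 0.032  0.0054]
small 177 [0.4817 0.3086 0.0271 0.0325]
medium 2171 [0.5093 0.0999 0.0425 0.0425]
```

View pics/w3.png

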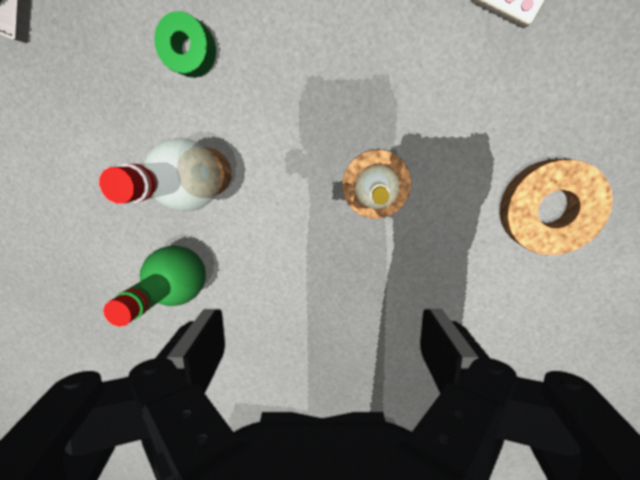

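The view shows the clear red flask at (122,184) and the small flask at (380,190). The tool stopped short and tilted, probably at a joint limit, so I'm checking the joints.

```bash
python3 - <<'E'
from h import *
o=bot.get_obs(); print(o['q'].round(1),o['ee_pos'],o['tcp_rot'])
E
```

```text
[ 11.6  -0.9  13.2 104.2   6.4 179.9] [0.47092104 0.12867565 0.31299005] [-1.73632073e+02  8.62834829e-02  1.16193719e+01]
```

```bash
cat >> h.py <<'E'
def totgt(pos,yaw=90,n=1):
    o=bot.get_obs(); A=R.from_euler('xyz',o['tcp_rot'],degrees=True); B=R.from_euler('xyz',[180,0,yaw],degrees=True)
    print('rotvec/n',((A.inv()*B).as_rotvec()/n).round(4),'shift cm in final frame',(B.inv().apply(np.array(pos)-o['ee_pos'])*100).round(2))
E
python3 -c "
from h import *
totgt((.4757,.3246,.301),90,10)"
```

```text
rotvec/n [-0.0094 -0.0075 -0.1367] shift cm in final frame [19.59  0.48  1.2 ]
```

Call:
move_arm(
  offset=[
    [0,0,0],
    [0,0,0],
    [0,0,0],
    [0,0,0],
    [0,0,0],
  ],
  twist=[
    [-0.0094,-0.0075,-0.1367],
    [-0.0094,-0.0075,-0.1367],
    [-0.0094,-0.0075,-0.1367],
    [-0.0094,-0.0075,-0.1367],
    [-0.0094,-0.0075,-0.1367],
  ],
  grip=[1,1,1,1,1],
)

```text
time: 8.95
ee_pos: [0.471, 0.1279, 0.3128]
tcp_rot: [-176.8, -1.1, 51.1]
wrist_force: [0.1, -0.7, 0.1]
opening: 0.0856
grasp_force: 0.0
```

Call:
move_arm(
  offset=[
    [0,0,0],
    [0,0,0],
    [0,0,0],
    [0,0,0],
    [0,0,0],
  ],
  twist=[
    [-0.0094,-0.0075,-0.1367],
    [-0.0094,-0.0075,-0.1367],
    [-0.0094,-0.0075,-0.1367],
    [-0.0094,-0.0075,-0.1367],
    [-0.0094,-0.0075,-0.1367],
  ],
  grip=[1,1,1,1,1],
)

```text
time: 9.45
ee_pos: [0.471, 0.1279, 0.3128]
tcp_rot: [-180.0, 0.0, 90.3]
wrist_force: [0.5, -0.9, 0.1]
opening: 0.0852
grasp_force: 0.0
```

```bash
python3 -c "
from h import *
totgt((.4757,.3246,.301),90,1); print(bot.get_obs()['q'].round(1))"
```

```text
rotvec/n [-0.0003  0.0005  0.0046] shift cm in final frame [19.67  0.47  1.18]
[ 15.2  -0.8  13.5 104.3  -0.  104.9]
```

Call:
move_arm(
  offset=[
    [3.6,0.1,0.4],
    [4,0.1,0.4],
    [4,0.1,0.4],
    [4,0.1,0],
    [4,0.1,0],
  ],
  twist=[
    [0,0,0.0046],
    [0,0,0],
    [0,0,0],
    [0,0,0],
    [0,0,0],
  ],
  grip=[1,1,1,1,1],
)

```text
time: 9.95
ee_pos: [0.4768, 0.3255, 0.3009]
tcp_rot: [-180.0, 0.0, 89.7]
wrist_force: [1.1, -0.4, -0.1]
opening: 0.0856
grasp_force: 0.0
```

```bash
python3 - <<'E'
from h import *
o=bot.get_obs(); p=viewer.camera('wrist'); print(o['ee_pos'],o['tcp_rot']); P=cloud(p,o); save('w4.png',p['color'])
stopper(p,P,'red',(.4775,.325)); rings(P,['small','medium'])
E
```

```text
[0.47675376 0.32548259 0.30089066] [-1.79982656e+02  4.36766114e-03  8.96697440e+01]
red 1145 [0.4749 0.3262 0.1867] zmed 0.1873 size [0.0305 0.0312 0.005 ]
small none
medium 1374 [0.5091 0.1016 0.0425 0.0425]
```

View pics/w4.png

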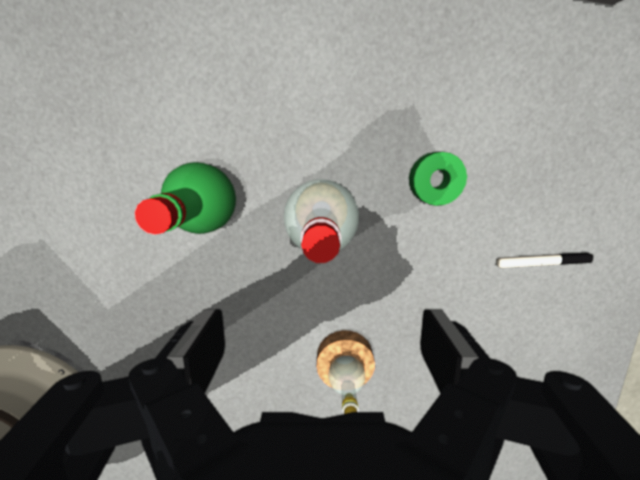

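The clear flask (stopper at 320,242) is centred between the fingers, and the green look-alikes sit clear to either side. Descending to grip.

Call:
move_arm(
  offset=[
    [0,-0.2,4],
    [0,0,4.5],
    [0,0,4.5],
    [0,0,2],
    [0,0,0],
  ],
  twist=[
    [0,0,0],
    [0,0,0],
    [0,0,0],
    [0,0,0],
    [0,0,0],
  ],
  grip=[1,1,1,1,0.3],
  force=35,
)

```text
time: 10.5
ee_pos: [0.4734, 0.3231, 0.1475]
tcp_rot: [-179.7, 0.2, 89.7]
wrist_force: [-0.3, -0.4, 0.2]
opening: 0.0732
grasp_force: 0.0
```

Call:
move_arm(
  offset=[
    [0,0,0],
    [0,0,0],
    [0,0,0],
    [0,0,0],
    [0,0,0],
  ],
  twist=[
    [0,0,0],
    [0,0,0],
    [0,0,0],
    [0,0,0],
    [0,0,0],
  ],
  grip=[0.2,0.2,0.2,0.2,0.2],
)

```text
time: 11.0
ee_pos: [0.4752, 0.3255, 0.1532]
tcp_rot: [179.9, -0.1, 89.8]
wrist_force: [0.2, -0.3, 6.3]
opening: 0.0323
grasp_force: 34.3
```

Call:
move_arm(
  offset=[
    [0,0,-1],
    [0,0,-2],
    [0,0,-3],
    [0,0,-2],
    [0,0,0],
  ],
  twist=[
    [0,0,0],
    [0,0,0],
    [0,0,0],
    [0,0,0],
    [0,0,0],
  ],
  grip=[0.2,0.2,0.2,0.2,0.2],
)

```text
time: 11.5
ee_pos: [0.4752, 0.3255, 0.2348]
tcp_rot: [179.8, -0.2, 89.8]
wrist_force: [-0.4, -0.3, -1.1]
opening: 0.0325
grasp_force: 35.2
```

```bash
python3 - <<'E'
from h import *
o=bot.get_obs(); p=viewer.camera('wrist'); print(o['ee_pos'],o['tcp_rot'],o['q'].round(1)); P=cloud(p,o); 
z=P[...,2]; h=cv2.cvtColor(p['color'],cv2.COLOR_RGB2HSV)
x0,y0=.4775,.325
m=(z>.026)&(z<.034)&(np.hypot(P[...,0]-x0,P[...,1]-y0)<.05); q=P[m]; print(len(q),cv2.minEnclosingCircle(q[:,:2].astype(np.float32)) if len(q) else '')
save('w5.png',p['color'])
E
```

```text
[0.47524561 0.32553204 0.23475567] [179.79844943  -0.19103176  89.77268321] [ 34.4   8.4  14.3  95.6   0.  124.6]
188 ((0.47596418857574463, 0.34854641556739807), 0.023162029683589935)
```

View pics/w5.png

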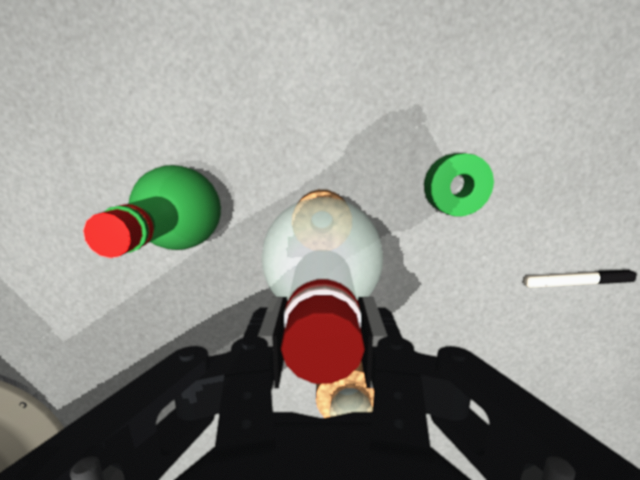

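The flask is held upright with the small ring visible below it (320,220). Lifting clear of the small flask, then travelling to the large ring.

Call:
move_arm(
  offset=[
    [0,0,-2.5],
    [0,0,-3],
    [-1.3,0,-1.5],
    [-3,0.4,0],
    [-4,0.5,0],
  ],
  twist=[
    [0,0,0],
    [0,0,0],
    [0,0,0],
    [0,0,0],
    [0,0,0],
  ],
  grip=[0.2,0.2,0.2,0.2,0.2],
)

```text
time: 12.05
ee_pos: [0.4831, 0.2413, 0.2999]
tcp_rot: [-179.9, -0.0, 89.9]
wrist_force: [1.0, -0.7, -1.7]
opening: 0.0326
grasp_force: 35.4
```

Call:
move_arm(
  offset=[
    [-4,0.5,0],
    [-4,0.5,0],
    [-4,0.5,0],
    [-4,0.5,0],
    [-4,0.5,0],
  ],
  twist=[
    [0,0,0],
    [0,0,0],
    [0,0,0],
    [0,0,0],
    [0,0,0],
  ],
  grip=[0.2,0.2,0.2,0.2,0.2],
)

```text
time: 12.55
ee_pos: [0.5068, 0.0395, 0.2997]
tcp_rot: [-179.9, -0.0, 89.8]
wrist_force: [0.7, -0.2, -1.1]
opening: 0.0324
grasp_force: 35.4
```

Call:
move_arm(
  offset=[
    [-4,0.5,0],
    [-4,0.5,0],
    [-4,0.5,0],
    [-3,0.4,0],
    [-1,0,0],
  ],
  twist=[
    [0,0,0],
    [0,0,0],
    [0,0,0],
    [0,0,0],
    [0,0,0],
  ],
  grip=[0.2,0.2,0.2,0.2,0.2],
)

```text
time: 13.05
ee_pos: [0.5251, -0.1214, 0.2992]
tcp_rot: [-179.8, -0.0, 89.6]
wrist_force: [-0.4, -0.2, -1.9]
opening: 0.0324
grasp_force: 35.4
```

```bash
python3 - <<'E'
from h import *
totgt((.5274,-.1177,.165))
E
```

```text
rotvec/n [-0.0028 -0.0004 -0.0069] shift cm in final frame [ 0.37  0.23 13.42]
```

Call:
move_arm(
  offset=[
    [0.2,0.2,4],
    [0,0,4.5],
    [0,0,4],
    [0,0,1.9],
    [0,0,0],
  ],
  twist=[
    [0,0,-0.006],
    [0,0,0],
    [0,0,0],
    [0,0,0],
    [0,0,0],
  ],
  grip=[0.2,0.2,0.2,0.2,0.2],
)

```text
time: 13.55
ee_pos: [0.5255, -0.1156, 0.1531]
tcp_rot: [-179.6, -0.1, 90.1]
wrist_force: [0.2, 0.3, -0.7]
opening: 0.0325
grasp_force: 35.5
```

```bash
python3 - <<'E'
from h import *
o=bot.get_obs(); p=viewer.camera('wrist'); print(o['ee_pos'],o['wrist_force']); P=cloud(p,o); rings(P,['large']); save('w6.png',p['color'])
totgt((.5274,-.1177,.149))
E
```

```text
[ 0.52547495 -0.11563235  0.15314941] [ 0.1733053   0.29274779 -0.73331389]
large 4022 [ 0.5272 -0.1168  0.0575  0.0575]
rotvec/n [-0.0033 -0.0012  0.0022] shift cm in final frame [-0.18  0.1   0.66]
```

View pics/w6.png

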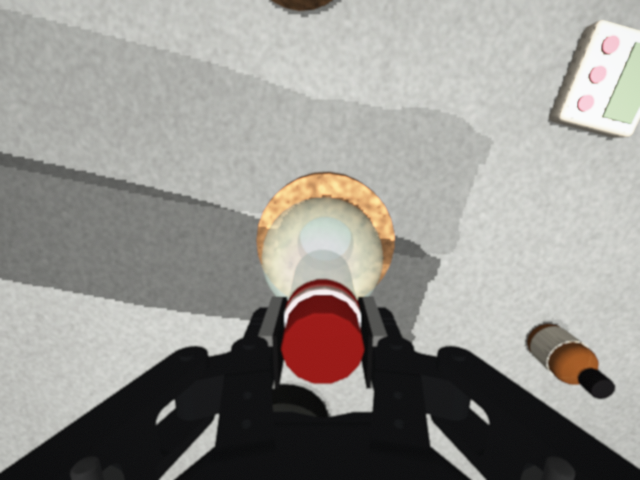

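The large flask hangs upright and centred over the large ring (325,240). Lowering gently now.

Call:
move_arm(
  offset=[
    [-0.2,0.1,0.3],
    [0,0,0.2],
    [0,0,0],
    [0,0,0],
    [0,0,0],
  ],
  twist=[
    [0,0,0],
    [0,0,0],
    [0,0,0],
    [0,0,0],
    [0,0,0],
  ],
  grip=[0.2,0.2,0.2,0.2,0.2],
)

```text
time: 14.1
ee_pos: [0.5288, -0.1182, 0.1522]
tcp_rot: [-180.0, -0.0, 90.1]
wrist_force: [0.0, -0.1, -1.4]
opening: 0.0323
grasp_force: 35.5
```

Call:
move_arm(
  offset=[
    [-0.0,-0.1,0.2],
    [0,0,0.1],
    [0,0,0],
    [0,0,0],
    [0,0,0],
  ],
  twist=[
    [0,0,0],
    [0,0,0],
    [0,0,0],
    [0,0,0],
    [0,0,0],
  ],
  grip=[0.2,0.2,0.2,0.2,0.2],
)

```text
time: 14.6
ee_pos: [0.5276, -0.1182, 0.1489]
tcp_rot: [-180.0, -0.0, 90.1]
wrist_force: [0.3, -0.0, -0.8]
opening: 0.0326
grasp_force: 35.6
```

Call:
move_arm(
  offset=[
    [0,0,0.1],
    [0,0,0],
    [0,0,0],
    [0,0,0],
    [0,0,0],
  ],
  twist=[
    [0,0,0],
    [0,0,0],
    [0,0,0],
    [0,0,0],
    [0,0,0],
  ],
  grip=[0.2,0.2,0.5,0.6,0.8],
)

```text
time: 15.1
ee_pos: [0.5276, -0.1183, 0.1477]
tcp_rot: [-180.0, -0.0, 90.1]
wrist_force: [-0.6, -0.6, -0.1]
opening: 0.0646
grasp_force: 0.0
```

Call:
move_arm(
  offset=[
    [0,0,0],
    [0,0,0],
    [0,0,0],
    [0,0,-1],
    [0,0,-3],
  ],
  twist=[
    [0,0,0],
    [0,0,0],
    [0,0,0],
    [0,0,0],
    [0,0,0],
  ],
  grip=[1,1,1,1,1],
)

```text
time: 15.6
ee_pos: [0.5265, -0.118, 0.1863]
tcp_rot: [-179.7, -0.1, 90.1]
wrist_force: [0.8, -0.5, 1.1]
opening: 0.0854
grasp_force: 0.0
```

Call:
move_arm(
  offset=[
    [0,0,-4],
    [0,0,-4],
    [0,0,-2],
    [0,0,0],
    [0,0,0],
  ],
  twist=[
    [0,0,0],
    [0,0,0],
    [0,0,0],
    [0,0,0],
    [0,0,0],
  ],
  grip=[1,1,1,1,1],
)

```text
time: 16.1
ee_pos: [0.5279, -0.1183, 0.2882]
tcp_rot: [180.0, -0.0, 90.1]
wrist_force: [-0.2, -0.5, -0.2]
opening: 0.0856
grasp_force: 0.0
```

```bash
python3 - <<'E'
from h import *
o=bot.get_obs(); p=viewer.camera('wrist'); print(o['ee_pos'],o['wrist_force']); P=cloud(p,o); rings(P,['large','medium']); stopper(p,P,'red',(.5274,-.1177)); stopper(p,P,'yellow',(.51,.1))
totgt((.509,.1,.29))
E
```

```text
[ 0.52788408 -0.11834142  0.28816355] [-0.19208028 -0.51702857 -0.22817824]
large 2233 [ 0.5276 -0.1166  0.0575  0.0575]
medium 2262 [0.5087 0.097  0.0423 0.0425]
red 1211 [ 0.5253 -0.1143  0.182 ] zmed 0.1823 size [0.0296 0.0303 0.0055]
yellow none
rotvec/n [-0.0013 -0.0007  0.002 ] shift cm in final frame [21.83 -1.86 -0.27]
```

Large flask is seated, with the stopper top at 0.182 as expected. Next, the small flask.

Call:
move_arm(
  offset=[
    [4.3,-0.4,0],
    [4.4,-0.4,0],
    [4.4,-0.4,0],
    [4.4,-0.4,0],
    [4.3,-0.3,0],
  ],
  twist=[
    [0,0,0],
    [0,0,0],
    [0,0,0],
    [0,0,0],
    [0,0,0],
  ],
  grip=[1,1,1,1,1],
)

```text
time: 16.65
ee_pos: [0.5073, 0.1013, 0.2868]
tcp_rot: [-179.9, -0.0, 90.1]
wrist_force: [0.1, 0.9, -0.5]
opening: 0.0854
grasp_force: 0.0
```

Call:
move_arm(
  offset=[
    [0,0,4],
    [0,0,3],
    [0,0,0],
    [0,0,0],
    [0,0,0],
  ],
  twist=[
    [0,0,0],
    [0,0,0],
    [0,0,0],
    [0,0,0],
    [0,0,0],
  ],
  grip=[1,1,1,1,1],
)

```text
time: 17.15
ee_pos: [0.5087, 0.0995, 0.2196]
tcp_rot: [179.9, -0.0, 90.1]
wrist_force: [-0.0, 1.3, 1.0]
opening: 0.0853
grasp_force: 0.0
```

```bash
python3 - <<'E'
from h import *
o=bot.get_obs(); p=viewer.camera('wrist'); print(o['ee_pos'],o['wrist_force']); P=cloud(p,o); rings(P,['small','medium']); stopper(p,P,'yellow',(.509,.1))
totgt((.509,.1,.105)); save('w7.png',p['color'])
E
```

```text
[0.50867862 0.09946384 0.21959938] [-0.02271087  1.34697201  1.04903877]
small 84 [0.4756 0.2959 0.0121 0.0325]
medium 2893 [0.5089 0.1008 0.0426 0.0425]
yellow 388 [0.5086 0.101  0.1302] zmed 0.1305 size [0.0161 0.0163 0.0051]
rotvec/n [ 0.0017 -0.001   0.0013] shift cm in final frame [5.000e-02 1.000e-02 1.148e+01]
```

View pics/w7.png

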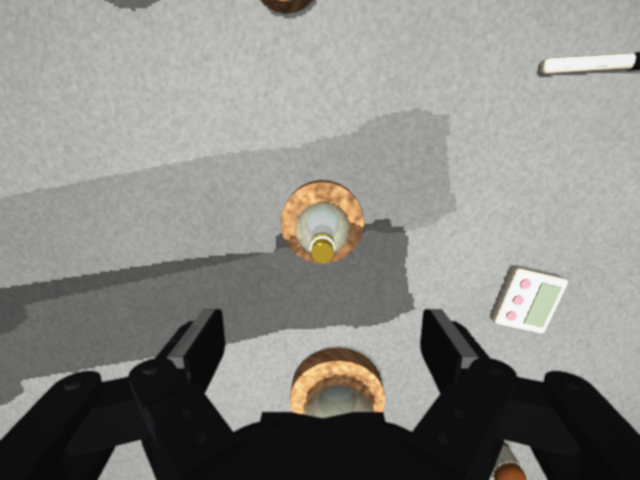

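The small flask's yellow stopper (322,250) is centred at (0.5087, 0.1010). Descending to grip.

Call:
move_arm(
  offset=[
    [0.1,0,4],
    [0,0,4],
    [0,0,2.5],
    [0,0,1],
    [0,0,0],
  ],
  twist=[
    [0,0,0],
    [0,0,0],
    [0,0,0],
    [0,0,0],
    [0,0,0],
  ],
  grip=[1,1,1,1,0.3],
  force=22,
)

```text
time: 17.7
ee_pos: [0.5082, 0.1005, 0.103]
tcp_rot: [-179.9, -0.0, 90.1]
wrist_force: [0.2, 0.0, 0.7]
opening: 0.0731
grasp_force: 0.0
```

Call:
move_arm(
  offset=[
    [0,0,0],
    [0,0,0],
    [0,0,0],
    [0,0,0],
    [0,0,0],
  ],
  twist=[
    [0,0,0],
    [0,0,0],
    [0,0,0],
    [0,0,0],
    [0,0,0],
  ],
  grip=[0,0,0,0,0],
)

```text
time: 18.2
ee_pos: [0.5087, 0.1009, 0.1039]
tcp_rot: [179.9, -0.0, 90.1]
wrist_force: [-0.5, -0.2, 4.2]
opening: 0.0174
grasp_force: 21.8
```

Call:
move_arm(
  offset=[
    [0,0,-1],
    [0,0,-2],
    [0,0,-2.5],
    [0,0,-1.5],
    [0,0,0],
  ],
  twist=[
    [0,0,0],
    [0,0,0],
    [0,0,0],
    [0,0,0],
    [0,0,0],
  ],
  grip=[0,0,0,0,0],
)

```text
time: 18.7
ee_pos: [0.5091, 0.1009, 0.1754]
tcp_rot: [179.8, -0.1, 90.1]
wrist_force: [0.2, -0.6, -0.0]
opening: 0.0176
grasp_force: 21.6
```

```bash
python3 - <<'E'
from h import *
totgt((.4765,.3265,.18))
E
```

```text
rotvec/n [ 0.0029 -0.0012  0.002 ] shift cm in final frame [22.56 -3.26 -0.46]
```

Call:
move_arm(
  offset=[
    [2.6,-0.4,0],
    [4,-0.6,0],
    [4,-0.6,0],
    [2,-0.3,0],
    [0,0,0],
  ],
  twist=[
    [0,0,0],
    [0,0,0],
    [0,0,0],
    [0,0,0],
    [0,0,0],
  ],
  grip=[0,0,0,0,0],
)

```text
time: 19.2
ee_pos: [0.488, 0.2288, 0.1716]
tcp_rot: [-179.9, -0.0, 90.3]
wrist_force: [0.3, 0.2, -0.1]
opening: 0.0176
grasp_force: 21.6
```

```bash
python3 - <<'E'
from h import *
o=bot.get_obs(); p=viewer.camera('wrist'); print(o['ee_pos']); P=cloud(p,o); rings(P,['small'])
q=P[(P[...,2]>.024)&(P[...,2]<.036)&(np.hypot(P[...,0]-.4765,P[...,1]-.3265)<.07)];print(len(q),cv2.minEnclosingCircle(q[:,:2].astype(np.float32)))
p=viewer.camera('top'); P=cloud(p); rings(P,['small'])
E
```

```text
[0.48803885 0.22876852 0.17158864]
small 4769 [0.4753 0.3259 0.0325 0.0325]
4769 ((0.475348562002182, 0.325895756483078), 0.03249926492571831)
small none
```

Call:
move_arm(
  offset=[
    [3,-0.4,0],
    [3.5,-0.4,0],
    [2.7,-0.4,0],
    [0.5,-0.1,0],
    [0,0,0],
  ],
  twist=[
    [0,0,-0.003],
    [0,0,0],
    [0,0,0],
    [0,0,0],
    [0,0,0],
  ],
  grip=[0,0,0,0,0],
)

```text
time: 19.8
ee_pos: [0.4756, 0.3232, 0.1726]
tcp_rot: [-179.9, 0.0, 90.3]
wrist_force: [0.4, -0.9, -0.1]
opening: 0.0176
grasp_force: 21.6
```

Call:
move_arm(
  offset=[
    [0,0,2],
    [0,0,2.5],
    [0,0,1.5],
    [0,0,0],
    [0,0,0],
  ],
  twist=[
    [0,0,0],
    [0,0,0],
    [0,0,0],
    [0,0,0],
    [0,0,0],
  ],
  grip=[0,0,0,0,0],
)

```text
time: 20.3
ee_pos: [0.4758, 0.323, 0.1137]
tcp_rot: [-180.0, -0.0, 90.2]
wrist_force: [0.1, 0.1, 0.2]
opening: 0.0178
grasp_force: 21.6
```

```bash
python3 - <<'E'
from h import *
o=bot.get_obs(); p=viewer.camera('wrist'); P=cloud(p,o); rings(P,['small']); print(o['ee_pos'])
totgt((.4753,.3259,.1075)); save('w8.png',p['color'])
E
```

```text
small 2301 [0.4752 0.3268 0.0323 0.0325]
[0.47580494 0.32296855 0.11370992]
rotvec/n [ 0.0004 -0.0011  0.0044] shift cm in final frame [ 0.25 -0.07  0.68]
```

View pics/w8.png

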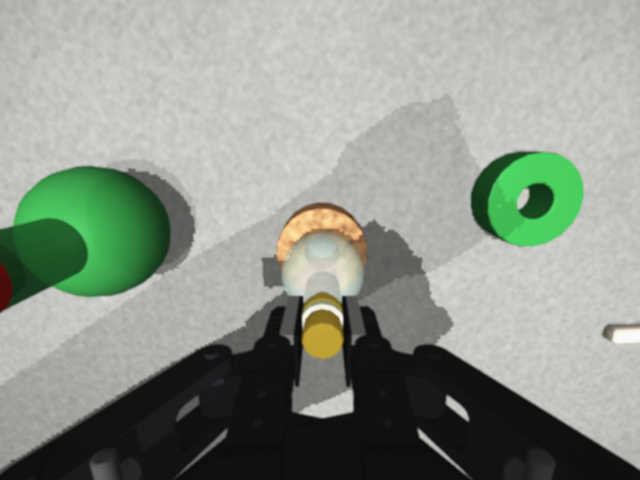

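The small flask is upright over the brown small ring (322,240). I need +3 mm in y and about 6 mm down.

Call:
move_arm(
  offset=[
    [0.3,0,0.2],
    [0,0,0.2],
    [0,0,0.1],
    [0,0,0],
    [0,0,0],
  ],
  twist=[
    [0,0,0],
    [0,0,0],
    [0,0,0],
    [0,0,0],
    [0,0,0],
  ],
  grip=[0,0,0,0,0],
)

```text
time: 20.85
ee_pos: [0.4755, 0.3267, 0.1082]
tcp_rot: [-180.0, -0.0, 90.3]
wrist_force: [-0.9, 0.0, -0.5]
opening: 0.0178
grasp_force: 21.6
```

Call:
move_arm(
  offset=[
    [0,0,0.1],
    [0,0,0],
    [0,0,0],
    [0,0,0],
    [0,0,0],
  ],
  twist=[
    [0,0,0],
    [0,0,0],
    [0,0,0],
    [0,0,0],
    [0,0,0],
  ],
  grip=[0,0,0.3,0.5,0.7],
)

```text
time: 21.35
ee_pos: [0.4754, 0.3266, 0.1069]
tcp_rot: [-180.0, -0.0, 90.3]
wrist_force: [0.4, 0.6, 0.6]
opening: 0.0538
grasp_force: 0.0
```

Call:
move_arm(
  offset=[
    [0,0,0],
    [0,0,0],
    [0,0,0],
    [0,0,-1],
    [0,0,-3],
  ],
  twist=[
    [0,0,0],
    [0,0,0],
    [0,0,0],
    [0,0,0],
    [0,0,0],
  ],
  grip=[0.9,1,1,1,1],
)

```text
time: 21.85
ee_pos: [0.4744, 0.3259, 0.1454]
tcp_rot: [-179.7, 0.1, 90.3]
wrist_force: [-0.2, 0.2, 0.7]
opening: 0.0853
grasp_force: 0.0
```

Call:
move_arm(
  offset=[
    [0,0,-4],
    [0,0,-4],
    [0,0,-4],
    [0,0,-3],
    [0,0,0],
  ],
  twist=[
    [0,0,0],
    [0,0,0],
    [0,0,0],
    [0,0,0],
    [0,0,0],
  ],
  grip=[1,1,1,1,1],
)

```text
time: 22.35
ee_pos: [0.4762, 0.327, 0.3027]
tcp_rot: [179.7, -0.3, 90.3]
wrist_force: [0.2, -0.1, 0.1]
opening: 0.0853
grasp_force: 0.0
```

```bash
python3 - <<'E'
from h import *
o=bot.get_obs(); p=viewer.camera('wrist'); P=cloud(p,o); rings(P,['small']); print(o['ee_pos']); stopper(p,P,'yellow',(.4753,.326))
totgt((.4881,-.3265,.28))
E
```

```text
small 575 [0.4758 0.3262 0.0325 0.0325]
[0.47622714 0.32701037 0.30274469]
yellow 222 [0.4741 0.3247 0.1337] zmed 0.1342 size [0.0154 0.0157 0.005 ]
rotvec/n [ 0.0031 -0.0031  0.005 ] shift cm in final frame [-65.34   1.2    2.  ]
```

Small flask is seated (stopper top at 0.134). Back to the medium flask on the black ring.

Call:
move_arm(
  offset=[
    [-4.3,0,0],
    [-4.4,0.1,0],
    [-4.4,0.1,0],
    [-4.4,0.1,0],
    [-4.4,0.1,0],
  ],
  twist=[
    [0,0,0],
    [0,0,0],
    [0,0,0],
    [0,0,0],
    [0,0,0],
  ],
  grip=[1,1,1,1,1],
)

```text
time: 22.9
ee_pos: [0.48, 0.1059, 0.2961]
tcp_rot: [-179.9, -0.0, 90.3]
wrist_force: [1.5, 0.6, 0.4]
opening: 0.0854
grasp_force: 0.0
```

Call:
move_arm(
  offset=[
    [-4.4,0.1,0],
    [-4.4,0.1,0],
    [-4.4,0.1,0],
    [-4.4,0.1,0],
    [-4.4,0.1,0],
  ],
  twist=[
    [0,0,0],
    [0,0,0],
    [0,0,0],
    [0,0,0],
    [0,0,0],
  ],
  grip=[1,1,1,1,1],
)

```text
time: 23.4
ee_pos: [0.4861, -0.1141, 0.2961]
tcp_rot: [-179.9, -0.0, 90.3]
wrist_force: [1.3, -0.4, -0.2]
opening: 0.0852
grasp_force: 0.0
```

Call:
move_arm(
  offset=[
    [-4.4,0.1,0],
    [-4.4,0.1,0],
    [-4.4,0.1,0],
    [-4.2,0,0],
    [-4,0,0],
  ],
  twist=[
    [0,0,0],
    [0,0,0],
    [0,0,0],
    [0,0,0],
    [0,0,0],
  ],
  grip=[1,1,1,1,1],
)

```text
time: 23.9
ee_pos: [0.4902, -0.3282, 0.2957]
tcp_rot: [-179.9, -0.1, 90.3]
wrist_force: [1.1, 0.7, 0.5]
opening: 0.0855
grasp_force: 0.0
```

Call:
move_arm(
  offset=[
    [0,0,4],
    [0,0,2],
    [0,0,0],
    [0,0,0],
    [0,0,0],
  ],
  twist=[
    [0,0,0],
    [0,0,0],
    [0,0,0],
    [0,0,0],
    [0,0,0],
  ],
  grip=[1,1,1,1,1],
)

```text
time: 24.4
ee_pos: [0.4911, -0.3262, 0.2383]
tcp_rot: [179.9, 0.0, 90.3]
wrist_force: [0.9, -0.4, 0.4]
opening: 0.0852
grasp_force: 0.0
```

```bash
python3 - <<'E'
from h import *
o=bot.get_obs(); p=viewer.camera('wrist'); P=cloud(p,o); rings(P,['spare']); print(o['ee_pos'],o['q'].round(1)); stopper(p,P,'blue',(.487,-.325))
totgt((.4881,-.3255,.118)); save('w9.png',p['color'])
E
```

```text
spare 2091 [ 0.4868 -0.3206  0.0451  0.045 ]
[ 0.49109584 -0.32620369  0.2383149 ] [-33.6  10.7  17.3  96.5   0.   56.1]
blue 639 [ 0.4873 -0.3264  0.1498] zmed 0.15 size [0.0204 0.0213 0.0055]
rotvec/n [0.0013 0.0007 0.0055] shift cm in final frame [ 0.07 -0.31 12.04]
```

View pics/w9.png

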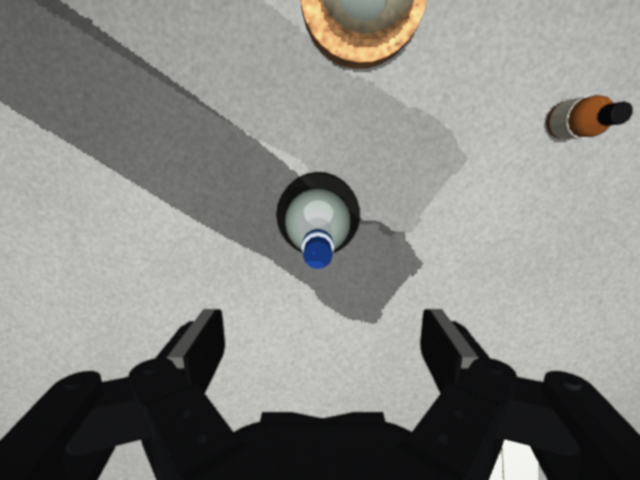

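The medium flask (stopper at 318,252) stands on the black ring with a lean of about 3°, which is fine. Descending to grip the neck at (0.4873, -0.3235).

Call:
move_arm(
  offset=[
    [0.2,-0.4,4],
    [0,0,4],
    [0,0,3],
    [0,0,1],
    [0,0,0],
  ],
  twist=[
    [0,0,0],
    [0,0,0],
    [0,0,0],
    [0,0,0],
    [0,0,0],
  ],
  grip=[1,1,1,1,0.3],
  force=25,
)

```text
time: 24.95
ee_pos: [0.4866, -0.324, 0.1167]
tcp_rot: [-179.9, -0.1, 90.3]
wrist_force: [0.4, -0.8, -0.2]
opening: 0.0733
grasp_force: 0.0
```

Call:
move_arm(
  offset=[
    [0,0,0],
    [0,0,0],
    [0,0,0],
    [0,0,0],
    [0,0,0],
  ],
  twist=[
    [0,0,0],
    [0,0,0],
    [0,0,0],
    [0,0,0],
    [0,0,0],
  ],
  grip=[0,0,0,0,0],
)

```text
time: 25.45
ee_pos: [0.4873, -0.3247, 0.1181]
tcp_rot: [179.9, 0.0, 90.3]
wrist_force: [-0.6, -0.3, 6.2]
opening: 0.0228
grasp_force: 25.0
```

Call:
move_arm(
  offset=[
    [0,0,-1],
    [0,0,-2.5],
    [0,0,-4],
    [0,0,-4],
    [0,0,-4],
  ],
  twist=[
    [0,0,0],
    [0,0,0],
    [0,0,0],
    [0,0,0],
    [0,0,0],
  ],
  grip=[0,0,0,0,0],
)

```text
time: 25.95
ee_pos: [0.4865, -0.3241, 0.2739]
tcp_rot: [-180.0, -0.0, 90.3]
wrist_force: [0.6, -0.6, -0.4]
opening: 0.0224
grasp_force: 24.7
```

Call:
move_arm(
  offset=[
    [0,0,-3],
    [0,0,0],
    [0,0,0],
  ],
  twist=[
    [0,0,0],
    [0,0,0],
    [0,0,0],
  ],
  grip=[0,0,0],
)

```text
time: 26.25
ee_pos: [0.4871, -0.3245, 0.3022]
tcp_rot: [180.0, -0.0, 90.3]
wrist_force: [0.7, 0.9, -1.7]
opening: 0.0227
grasp_force: 24.7
```

```bash
python3 - <<'E'
from h import *
totgt((.509,.0985,.3))
E
```

```text
rotvec/n [ 0.0002 -0.      0.005 ] shift cm in final frame [42.3   2.19  0.22]
```

Call:
move_arm(
  offset=[
    [2.2,0.2,-0.5],
    [4.2,0.2,0],
    [4.2,0.2,0],
    [4.2,0.2,0],
    [4.2,0.2,0],
  ],
  twist=[
    [0,0,0.005],
    [0,0,0],
    [0,0,0],
    [0,0,0],
    [0,0,0],
  ],
  grip=[0,0,0,0,0],
)

```text
time: 26.75
ee_pos: [0.496, -0.1328, 0.3052]
tcp_rot: [-179.8, -0.1, 90.0]
wrist_force: [0.4, 0.2, -0.3]
opening: 0.0225
grasp_force: 24.7
```

Call:
move_arm(
  offset=[
    [4.2,0.2,0],
    [4.2,0.2,0],
    [4.2,0.2,0],
    [4.2,0.2,0],
    [4.2,0.2,0],
  ],
  twist=[
    [0,0,0],
    [0,0,0],
    [0,0,0],
    [0,0,0],
    [0,0,0],
  ],
  grip=[0,0,0,0,0],
)

```text
time: 27.25
ee_pos: [0.506, 0.0773, 0.3055]
tcp_rot: [-179.8, -0.0, 90.0]
wrist_force: [0.9, -0.4, -0.1]
opening: 0.0227
grasp_force: 24.7
```

Call:
move_arm(
  offset=[
    [2.2,0.2,0],
    [0,0,4],
    [0,0,4],
    [0,0,4],
    [0,0,3.5],
  ],
  twist=[
    [0,0,0],
    [0,0,0],
    [0,0,0],
    [0,0,0],
    [0,0,0],
  ],
  grip=[0,0,0,0,0],
)

```text
time: 27.75
ee_pos: [0.5071, 0.0976, 0.1482]
tcp_rot: [-179.8, 0.0, 90.0]
wrist_force: [-0.2, -0.5, -1.1]
opening: 0.0222
grasp_force: 24.8
```

Call:
move_arm(
  offset=[
    [0,0,1.5],
    [0,0,0],
    [0,0,0],
  ],
  twist=[
    [0,0,0],
    [0,0,0],
    [0,0,0],
  ],
  grip=[0,0,0],
)

```text
time: 28.05
ee_pos: [0.5089, 0.0977, 0.1381]
tcp_rot: [180.0, -0.0, 90.0]
wrist_force: [0.4, 0.5, 1.1]
opening: 0.0228
grasp_force: 24.8
```

```bash
python3 - <<'E'
from h import *
o=bot.get_obs(); p=viewer.camera('wrist'); P=cloud(p,o); rings(P,['medium']); print(o['ee_pos'])
totgt((.509,.0972,.119)); save('w10.png',p['color'])
E
```

```text
medium 2753 [0.5088 0.1011 0.0424 0.0425]
[0.50890437 0.09771142 0.1380704 ]
rotvec/n [ 0.0014 -0.0009 -0.0001] shift cm in final frame [-0.06 -0.03  1.97]
```

View pics/w10.png

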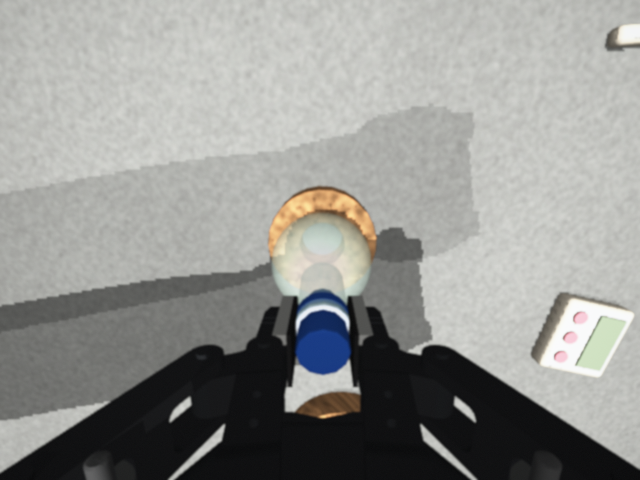

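The medium flask is over the medium ring (322,235) and aligned to about 1 mm, so I'm lowering it.

Call:
move_arm(
  offset=[
    [0,0,0.8],
    [0,0,0.7],
    [0,0,0.2],
    [0,0,0],
    [0,0,0],
  ],
  twist=[
    [0,0,0],
    [0,0,0],
    [0,0,0],
    [0,0,0],
    [0,0,0],
  ],
  grip=[0,0,0,0,0],
)

```text
time: 28.6
ee_pos: [0.5087, 0.0977, 0.1201]
tcp_rot: [-180.0, -0.0, 90.0]
wrist_force: [0.0, -0.0, -1.3]
opening: 0.0226
grasp_force: 24.8
```

Call:
move_arm(
  offset=[
    [0,0,0.2],
    [0,0,0],
    [0,0,0],
    [0,0,0],
    [0,0,0],
  ],
  twist=[
    [0,0,0],
    [0,0,0],
    [0,0,0],
    [0,0,0],
    [0,0,0],
  ],
  grip=[0,0,0,0.4,0.6],
)

```text
time: 29.1
ee_pos: [0.5085, 0.0977, 0.1177]
tcp_rot: [-179.9, -0.0, 90.0]
wrist_force: [0.5, -0.8, 0.3]
opening: 0.0474
grasp_force: 0.0
```

Call:
move_arm(
  offset=[
    [0,0,0],
    [0,0,0],
    [0,0,0],
    [0,0,-1],
    [0,0,-3],
  ],
  twist=[
    [0,0,0],
    [0,0,0],
    [0,0,0],
    [0,0,0],
    [0,0,0],
  ],
  grip=[0.8,1,1,1,1],
)

```text
time: 29.6
ee_pos: [0.5074, 0.0975, 0.1565]
tcp_rot: [-179.7, 0.0, 90.0]
wrist_force: [0.5, 0.4, 0.0]
opening: 0.0857
grasp_force: 0.0
```

Call:
move_arm(
  offset=[
    [0,0,-4],
    [0,0,-4],
    [0,0,-4],
    [0,0,-3],
    [0,0,0],
  ],
  twist=[
    [0,0,0],
    [0,0,0],
    [0,0,0],
    [0,0,0],
    [0,0,0],
  ],
  grip=[1,1,1,1,1],
)

```text
time: 30.1
ee_pos: [0.5095, 0.0978, 0.3132]
tcp_rot: [179.6, -0.1, 90.0]
wrist_force: [0.2, 0.5, -0.1]
opening: 0.0854
grasp_force: 0.0
```

```bash
python3 - <<'E'
from h import *
o=bot.get_obs(); p=viewer.camera('wrist'); P=cloud(p,o); rings(P,['medium']); print(o['ee_pos']); stopper(p,P,'blue',(.509,.1))
p=viewer.camera('scene'); P=cloud(p); save('end.png',p['color'])
stopper(p,P,'blue',(.509,.1)); stopper(p,P,'yellow',(.475,.326)); stopper(p,P,'red',(.5275,-.117))
E
```

```text
medium 1129 [0.5091 0.1008 0.0424 0.0425]
[0.50947344 0.0977701  0.3131774 ]
blue 369 [0.5103 0.091  0.1496] zmed 0.1496 size [0.0191 0.0215 0.0053]
blue 60 [0.511  0.0922 0.1491] zmed 0.1489 size [0.0218 0.0209 0.006 ]
yellow 50 [0.4756 0.3254 0.1332] zmed 0.133 size [0.0161 0.0164 0.0063]
red 104 [ 0.5262 -0.1125  0.1805] zmed 0.1809 size [0.0315 0.0304 0.0048]
```

View pics/end.png

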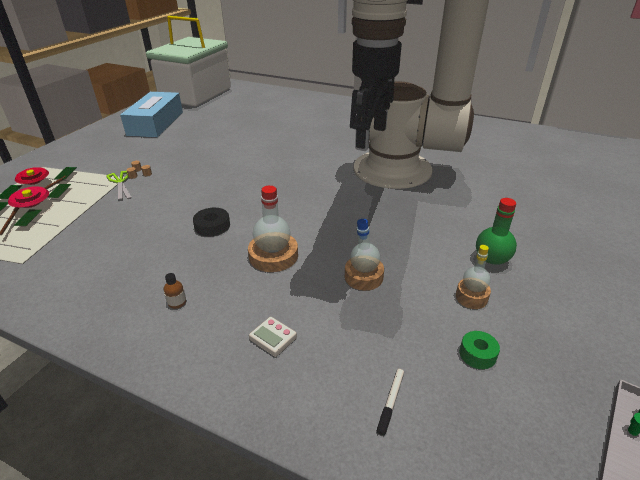

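All three flasks are on their own rings: red at (270,235), blue at (364,265), yellow at (478,280). The blue one leans about 6°, inside the 10° limit, and is at rest. The bystanders have not moved, so I'm handing in.

```bash
python3 -c "
from h import *
print(bot.job_done())"
```

```text
the job is handed in; nothing more can be done
None
```

I put each flask on the cork ring of its own size and handed the job in at about 30 s of the 128 s; the hand-in returned no verdict. The last check showed all three seated and at rest; the medium one leans about 6° (limit about 10°), and the timer, oil bottle and pen look unmoved.

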